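# Clamp the brass bracket in the specimen vise

### The arm

A 6-joint arm with a two-finger parallel gripper is mounted at the origin on the work surface. World frame = base frame: x ahead of the robot, y to its left, z up, the work surface at z = 0. Lengths are in mm, angles in degrees, forces in N, time in s.
With the tool pointing down it reaches from about 350 to 850 mm from the base axis. Payload 8.1 kg.
Tool frame: the origin (TCP) lies at the very end of the fingers, on their centre line; the grasp point (between the pads) lies 19 mm behind it; z points along the fingers, y is the line along which they close (so a half turn about z gives the same grasp; the last joint's range is limited). The gripper opens to 85 mm and grips with 20 to 120 N. Pads are 22 mm wide; open, the fingers measure 114 mm over their backs; the gripper's body (76 mm by 85 mm) begins 54 mm behind the grasp point. The pads swing forward as they close: fully open they stand 13 mm farther back than shut.
Start: joints at [-80.925, 7.471, 85.268, -0, 87.261, -4.893], TCP at [144.855, -582.256, 231.292] pointing down, gripper open.
Joint ranges: [-169.43, 169.43], [-51.17, 129.36], [1.28, 143.12], [-76.62, 256.62], [0, 156.53], [-152.29, 152.29]. Speed limits (degrees/s): [136.94, 136.94, 159.86, 180, 180, 180].

### API

Orientations are given as [roll, pitch, yaw] about the fixed x, y, z axes, in that order (R = Rz(yaw) Ry(pitch) Rx(roll)).
In Python, from bench import * gives the robot as it stands.
- The arm moves only by the tool play_rows, never from a script. Its argument "increments" is a list of rows, each a list of 3 entries, a list of its own where there are three numbers: the gripper's target within -1 to 1 (fully open at 1, half-way at 0, shut at -1), then the shift along the tool's x, y, z in mm, then the turn about the tool's z in rad. A call has 1 to 12 rows; each row shifts and turns the commanded pose from where the row before left it, along the tool's axes as they then stand; what a row does not reach is not made up. A row lasts 1/12 s, in which the tool goes at most 41.7 mm and 7.16 degrees, less where a joint would pass 70% of its speed; a pose out of reach is approached as far as the arm can. A call is refused whole if a number of a shift passes 41.7 or a number of a turn 0.125, either way. A call with a gripper value outside its range is refused whole. The fingers move at their own pace and stop on an object; "force" is the grip in N (left out, the last holds). Time passes only in rows, so rows that do not move let the fingers close. It gives the time, the measured TCP pose, the force, the opening and the grip force at its end, in the units of the state.
- sense(): the state, without advancing time (a new reading comes with each control period).
- snapshot(name): name is "side" or "top" or "wrist"; returns a dict with "color" (384x512x3 uint8, red, green, blue), "intrinsics" (3x3 intrinsics, pixels), "world_from_camera" (4x4, takes a point from camera to world coordinates). Camera axes: x right, y down, z forward; pixel columns grow to the right and rows downward; lengths in mm; the calibration is good to about 2 mm. A picture is of the moment at which its call begins. There is no depth.
- hand_in(): hands the job in; it is judged then, once.
Trained networks look in a picture, given as the dict that the camera call returned (one of the last four; its "shot" number tells which), for a name from the list of things; names that differ only in an ending like _2 or _b are one class to them, and where a whole thing is asked for, a point or a joint stands for the part that bears it (a point fixed in the world has none). Each returns a list of dicts, best first, with "p" (0 to 1); they miss things now and then, are a little off and sometimes report something else, mostly with a low value. They report only what shows in the picture. A call takes as long as a camera call.
- find_in(query, picture): "xyz" ([x, y, z] in mm, in the coordinates of the camera as it stood for that picture, good to about 4 mm: the middle of the surface that is visible of it).
- regions_of(query, picture): "mask" (384x512 bool, what is visible of it).
- pinpoint(query, picture): "xyz" ([x, y, z] in mm, in the coordinates of the camera as it stood for that picture, good to about 4 mm: a listed point, or the origin of a listed thing).
The state is a dict: "time": time; "joint_pos": joint angles; "qd": joint speeds; "joint_efforts": joint torques, N m; "tool_pos": TCP position; "tcp_rot": TCP orientation; "ft_force": force on the tool from outside, world axes, zero at the start; "wrist_torque": the same for the moment, N m; "finger_gap": finger opening in mm; "grip_force": force on a finger pad.
Only numpy, scipy, OpenCV 4.12 (cv2) and the standard library are available. Lean on these libraries where they do the work, as an engineer would, in place of code of your own. Each camera call takes 0.05 s, during which the arm holds its last target. There are 200 camera calls.

### The job

Set the brass bracket down flat on the vise bed between the open jaws, its long side along the jaws and roughly in the middle of them, tang up, and let go of it. Then turn the crank clockwise, as seen from the crank's end, until the bracket is clamped firmly between both jaws, and let go of the crank. Leave the aluminium bracket, the microscope objective and the screwdriver where they are.

Things in the scene. Friction and masses are not known exactly. Their poses are not given: they have to be found in the camera images.
- vise: Blue machine vise on a cream foot plate (150 x 200 x 25 mm), fixed to the bench. Origin: underside of the plate, below the vise. y: along the screw, crank at the -y end, fixed jaw at the +y end; x: along the jaws; z up. Bed 80 mm wide, its top 75 mm above the bench. Jaws 72 mm wide (x), 22 mm tall, tops 97 mm above the bench; a bearing block at the crank end is as tall.
- bed (a point): Point on the bed's top (75 mm above the bench) at the foot of the fixed jaw's face, in the middle of the jaw's width. Axes as the vise: the fixed jaw's face is the plane y = 0 here, the jaw space lies on its -y side. A clamped bracket's origin is at about x 0, y -15 mm, z 0 here.
- fixed_jaw: Fixed jaw, blue with a steel face, 72 x 30 x 22 mm. Origin at the lower middle edge of its face (same point as point bed).
- jaw: Sliding jaw, blue with a steel face, 72 x 35 x 22 mm, moved only by the crank along the vise's y. Origin at the lower middle edge of its face, on the bed. Its face starts 41 to 50 mm from the fixed jaw's face.
- crank (a joint): Crank angle, rad; grows clockwise (seen from the crank end, looking along the vise's +y), which closes the jaws 12 mm a turn. At 0 the jaws are 50 mm apart and the arm points up; at q the handle is 36 sin q mm to the vise's +x and 36 cos q mm above the axis. The jaws meet a 30 mm part at about 10.5. Range 0 to 13.7, starts at 0 to 4.5, stays where left; takes about 5 N at the handle.
- crank_axis (a point): Fixed point on the crank's turning axis (85 mm above the bench) in the plane of the handle's middle, 152 mm to -y of the vise's origin; centre of the circle that the handle's middle travels. Axes as the vise.
- crank_handle (a point): Middle of the red handle sleeve of the crank: a cylinder 16 mm across and 46 mm long, parallel to the vise's y, 36 mm off the crank axis, with a free outer end. The sleeve spins freely on its pin, so it can be held from above without turning the gripper. The crank arm is 23 mm inboard (+y) of this point.
- brass_bracket: Brass adapter bracket, 0.4 kg, on the bench: a foot 50 (x) x 30 (y) x 26 (z) mm with an upright tang 30 (x) x 14 (y) mm on its middle, 24 mm tall above the foot (total height 50 mm). Origin: centre of the underside. The same turned by half a turn.
- alu_bracket: Aluminium (silver) bracket of the same shape and size, a bystander. Origin: centre of the underside.
- objective: Black microscope objective standing on the bench, 34 mm across, 46 mm tall, a bystander. Origin: centre of the underside.
- screwdriver: Screwdriver with a yellow handle lying on the bench, 160 mm long, a bystander. Origin near its middle, x towards its tip.

How it is judged:
By the outcome, as a careful person would: the job done as asked, in the order asked, and still so for the second after the job is handed in, with the robot touching nothing.
It also fails if it takes over 72 s, if anything falls off the work surface, if the arm or the gripper's body presses on something with over 40 N, if the wrist force passes 120 N, or if a joint passes its speed limit or range.

## Working session

There is one attempt and no reset: what is moved stays moved. The work goes in short steps, Python scripts to look and compute and a tool call to move; the robot and the scene stay as the last step left them, time stands still between calls to the robot, and variables do not carry over. Pictures are saved under pics/ and viewed, at most 10 in all, crops included, and the job is handed in when it is done.

Besides the shell and the picture viewer there is one more tool, called as name(argument=value, ...), one argument or row to a line, values as JSON. play_rows: Moves the arm, as the interface text tells. Its arguments: {"type":"object","properties":{"increments":{"type":"array","items":{"type":"array"}},"force":{"type":"number"}},"required":["increments"]}

```bash
ls; mkdir -p pics
cat > h.py <<'E'
from bench import *
import numpy as np, cv2
def W(pic,p): return (pic["world_from_camera"]@np.r_[p,1])[:3].round(1)
def save(pic,n): cv2.imwrite(f"pics/{n}.png",pic["color"][:,:,::-1])
def pp(pic,names,f=pinpoint):
    for n in names:
        for r in f(n,pic)[:2]: print(n,f.__name__,W(pic,r["xyz"]),round(r["p"],2))
E
python3 - <<'E'
from h import *
print(sense())
for c in ["top","side"]:
    s=snapshot(c); save(s,c+"1"); print(c)
    pp(s,["vise","bed","jaw","crank_axis","crank_handle","brass_bracket","alu_bracket","objective","screwdriver"])
    pp(s,["brass_bracket","alu_bracket"],find_in)
    M=[("brass",regions_of("brass_bracket",s))]
    for n,m in M:
        if m: print(n,cv2.minAreaRect(np.argwhere(m[0]["mask"])[:,::-1].astype(np.float32)))
a=cv2.imread("pics/top1.png");b=cv2.imread("pics/side1.png")
cv2.imwrite("pics/both.png",cv2.resize(np.vstack([a,b]),None,fx=.78,fy=.78))
E
```

```text
pics
{'time': 0.0, 'joint_pos': array([-8.09223795e+01,  7.51448096e+00,  8.53293696e+01, -1.48229060e-03,
        8.72604700e+01, -4.89332558e+00]), 'qd': array([ 0.0286808 , -0.0292898 ,  0.13565235,  0.03744332, -0.00599752,
       -0.06148711]), 'joint_efforts': array([-1.89222468e-03, -5.69397640e+01, -5.00560856e+01, -6.59798970e-04,
        1.45483497e-02,  3.34368258e-05]), 'tool_pos': array([ 144.78178558, -581.71079815,  230.25009204]), 'tcp_rot': array([-1.79895933e+02, -7.42355425e-03,  1.39710115e+01]), 'ft_force': array([-0.16793986, -0.04818786,  0.20443478]), 'wrist_torque': array([-0.03501634,  0.00072394,  0.00977187]), 'grip_force': 0.0, 'finger_gap': 85.34377145332436}
top
vise call [551.7 -70.1   1. ] 0.97
jaw call [551.  -88.1  71. ] 0.64
crank_axis call [ 515.1 -218.1   84.5] 0.64
crank_handle call [ 553.4 -222.6   92.3] 0.58
brass_bracket call [443.6 262.9   1.3] 0.75
brass_bracket call [562.7 -38.9  73.2] 0.33
alu_bracket call [618.8 211.3  -2.1] 0.52
screwdriver call [483.4 381.1   2.2] 0.81
screwdriver call [562.2 -36.1  75.9] 0.34
brass_bracket call [445.7 259.2  27.5] 0.7
alu_bracket call [615.5 208.1  28.8] 0.86
brass ((174.40000915527344, 255.30001831054688), (21.466251373291016, 14.758047103881836), 63.43495178222656)
side
vise call [554.  -66.7  -3.1] 0.83
bed call [557.9 -42.4  77.2] 0.83
jaw call [552.1 -81.9  76.8] 0.71
crank_axis call [ 516.  -213.8   86.1] 0.74
crank_handle call [725.1 106.    4.8] 0.62
crank_handle call [ 552.3 -225.4   96.2] 0.52
brass_bracket call [444.4 262.4   3.4] 0.73
brass_bracket call [481.9 382.9   1.1] 0.28
alu_bracket call [611.8 210.3   1. ] 0.69
objective call [721.9 104.3   4.6] 0.79
screwdriver call [4.842e+02 3.836e+02 1.000e-01] 0.76
brass_bracket call [446.2 254.3  26.6] 0.71
brass ((189.8722381591797, 173.27371215820312), (20.76089096069336, 22.469606399536133), 70.01689147949219)
```

View pics/both.png

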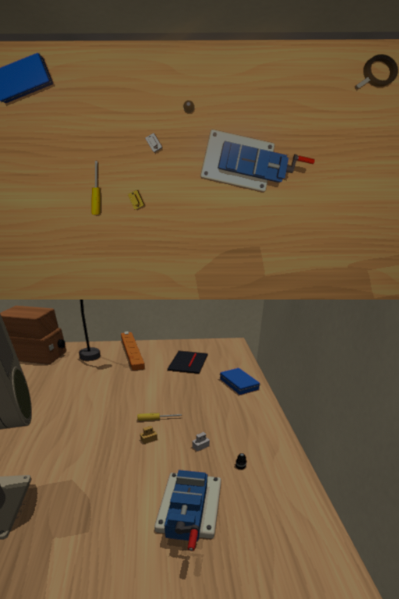

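The scene is clear. In the stacked picture the brass bracket is at (137,199), the vise at (240,160) with the crank handle at (305,160), and the aluminium bracket at (153,142). From these the vise yaw is about -14° and q about 1.35. Next I'll plan the travel to a point above the brass.

```bash
cat >> h.py <<'E'
def R(yaw): # tool-down rotation (roll 180)
    c,s=np.cos(np.radians(yaw)),np.sin(np.radians(yaw)); return np.array([[c,s,0],[s,-c,0],[0,0,-1.]])
def leg(a,b,yaw,yaw1=None,step=38):
    """world leg a->b in tool axes: rows needed, shift per row"""
    d=R(yaw).T@(np.array(b)-np.array(a)); n=int(np.ceil(np.linalg.norm(d)/step)); print("leg",n,"x",(d/n).round(1),"total",d.round(1))
E
python3 - <<'E'
from h import *
leg([144.8,-582,231],[500,-300,231],14)
leg([500,-300,231],[500,100,231],14)
leg([500,100,231],[415,240,231],14)
E
```

```text
leg 12 x [ 34.4 -15.6   0. ] total [ 412.9 -187.7    0. ]
leg 11 x [  8.8 -35.3   0. ] total [  96.8 -388.1    0. ]
leg 5 x [ -9.7 -31.3   0. ] total [ -48.6 -156.4    0. ]
```

play_rows(
  increments=[
    [1,[34.4,-15.6,0],0],
    [1,[34.4,-15.6,0],0],
    [1,[34.4,-15.6,0],0],
    [1,[34.4,-15.6,0],0],
    [1,[34.4,-15.6,0],0],
    [1,[34.4,-15.6,0],0],
    [1,[34.4,-15.6,0],0],
    [1,[34.4,-15.6,0],0],
    [1,[34.4,-15.6,0],0],
    [1,[34.4,-15.6,0],0],
    [1,[34.4,-15.6,0],0],
    [1,[34.4,-15.6,0],0],
  ],
)

```text
time: 2.3
tool_pos: [501.6, -299.5, 231.5]
tcp_rot: [180.0, -0.0, 14.0]
ft_force: [0.5, -0.8, 0.1]
finger_gap: 85.6
grip_force: 0.0
```

play_rows(
  increments=[
    [1,[8.8,-35.3,0],0],
    [1,[8.8,-35.3,0],0],
    [1,[8.8,-35.3,0],0],
    [1,[8.8,-35.3,0],0],
    [1,[8.8,-35.3,0],0],
    [1,[8.8,-35.3,0],0],
    [1,[8.8,-35.3,0],0],
    [1,[8.8,-35.3,0],0],
    [1,[8.8,-35.3,0],0],
    [1,[8.8,-35.3,0],0],
    [1,[8.8,-35.3,0],0],
  ],
)

```text
time: 3.22
tool_pos: [500.2, 101.0, 231.6]
tcp_rot: [180.0, -0.0, 14.0]
ft_force: [1.4, -0.2, -0.7]
finger_gap: 85.1
grip_force: 0.0
```

play_rows(
  increments=[
    [1,[-9.7,-31.3,0],0],
    [1,[-9.7,-31.3,0],0],
    [1,[-9.7,-31.3,0],0],
    [1,[-9.7,-31.3,0],0],
    [1,[-9.7,-31.3,0],0],
    [1,[0,0,0],0],
    [1,[0,0,0],0],
    [1,[0,0,0],0],
  ],
)

```text
time: 3.88
tool_pos: [415.8, 239.3, 231.4]
tcp_rot: [180.0, -0.0, 14.0]
ft_force: [-0.2, -0.2, -0.2]
finger_gap: 85.2
grip_force: 0.0
```

Run:
```python
from h import *
s=sense(); print(s["time"],s["tool_pos"],s["tcp_rot"],s["joint_pos"].round())
w=snapshot("wrist"); save(w,"w1"); print(w["world_from_camera"].round(2))
pp(w,["brass_bracket"]); pp(w,["brass_bracket"],find_in)
m=regions_of("brass_bracket",w)
if m:
    pts=np.argwhere(m[0]["mask"])[:,::-1].astype(np.float32); r=cv2.minAreaRect(pts); print(r)
    # project rectangle corners on plane z=26
    K=w["intrinsics"];T=w["world_from_camera"]
    for c in cv2.boxPoints(r):
        d=T[:3,:3]@np.linalg.inv(K)@np.r_[c,1]; print((T[:3,3]+d*(26-T[2,3])/d[2]).round(1))
```

```text
3.8833 [415.77052039 239.25527219 231.39449455] [ 1.79976379e+02 -1.83823582e-02  1.40165471e+01] [ 24. -12. 104.  -0.  88. 100.]
[[ 2.4000e-01 -9.3000e-01 -2.7000e-01  4.8512e+02]
 [-9.7000e-01 -2.3000e-01 -7.0000e-02  2.5667e+02]
 [ 0.0000e+00  2.8000e-01 -9.6000e-01  3.7369e+02]
 [ 0.0000e+00  0.0000e+00  0.0000e+00  1.0000e+00]]
brass_bracket call [4.489e+02 2.598e+02 1.000e-01] 0.84
brass_bracket call [452.1 259.4  24.4] 0.72
((241.7294158935547, 133.7823486328125), (43.277618408203125, 25.814722061157227), 77.47119140625)
[463.8 286.5  26. ]
[477.3 259.   26. ]
[431.2 235.8  26. ]
[416.9 264.3  26. ]
```

View pics/w1.png

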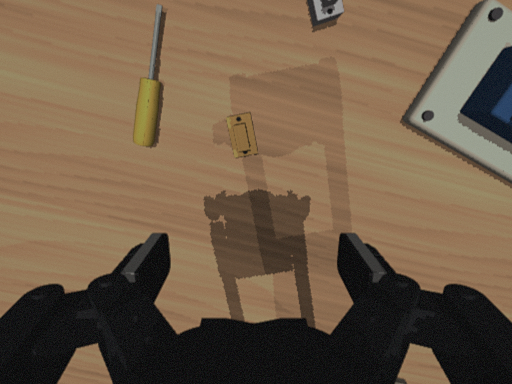

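The bracket sits at pixel (242,134), with its long axis about 26.5° in the world and its centre near (448,260). I'll turn to yaw 116.5° and centre above it.

play_rows(
  increments=[
    [1,[0,0,4],-0.1193],
    [1,[0,0,4],-0.1193],
    [1,[0,0,4],-0.1193],
    [1,[0,0,4],-0.1193],
    [1,[0,0,4],-0.1193],
    [1,[0,0,4],-0.1193],
    [1,[0,0,4],-0.1193],
    [1,[0,0,4],-0.1193],
    [1,[0,0,4],-0.1193],
    [1,[0,0,4],-0.1193],
    [1,[0,0,4],-0.1193],
    [1,[0,0,4],-0.1193],
  ],
)

```text
time: 5.08
tool_pos: [416.1, 238.6, 183.0]
tcp_rot: [-180.0, 0.0, 96.2]
ft_force: [-0.2, 0.0, 0.2]
finger_gap: 85.4
grip_force: 0.0
```

play_rows(
  increments=[
    [1,[0,0,4],-0.1193],
    [1,[0,0,4],-0.1193],
    [1,[0,0,4],-0.1193],
    [1,[0,12.7,0],0],
    [1,[0,12.7,0],0],
    [1,[4.5,12.7,0],0],
    [1,[0,0,0],0],
    [1,[0,0,0],0],
  ],
)

```text
time: 5.75
tool_pos: [448.0, 259.8, 171.0]
tcp_rot: [-180.0, 0.0, 116.4]
ft_force: [-0.3, 0.4, 0.1]
finger_gap: 85.3
grip_force: 0.0
```

```bash
cat >> h.py <<'E'
def rect(w,name,z):
    m=regions_of(name,w)
    if not m: print("no mask"); return
    K=w["intrinsics"];T=w["world_from_camera"]
    r=cv2.minAreaRect(np.argwhere(m[0]["mask"])[:,::-1].astype(np.float32)); P=[]
    for c in cv2.boxPoints(r):
        d=T[:3,:3]@np.linalg.inv(K)@np.r_[c,1]; P.append((T[:3,3]+d*(z-T[2,3])/d[2])[:2])
    r2=cv2.minAreaRect(np.array(P,np.float32)); P=np.array(P)
    e=max([P[1]-P[0],P[2]-P[1]],key=np.linalg.norm); print("rect",r,"world",r2,"long angle",np.degrees(np.arctan2(e[1],e[0])))
E
python3 - <<'E'
from h import *
s=sense(); print(s["time"],s["tool_pos"],s["tcp_rot"],s["joint_pos"].round())
w=snapshot("wrist"); save(w,"w2")
pp(w,["brass_bracket"]); pp(w,["brass_bracket"],find_in); rect(w,"brass_bracket",26)
E
```

```text
5.75 [448.03836974 259.78456045 171.01209486] [-1.79951901e+02  2.86281710e-03  1.16445586e+02] [ 24.  -3. 103.  -0.  81.  -2.]
brass_bracket call [450.8 261.2  -3. ] 0.71
brass_bracket call [443.7 266.3  24.6] 0.86
rect ((251.57113647460938, 168.93505859375), (48.177528381347656, 31.876178741455078), 2.6025619506835938) world ((444.69537353515625, 263.9501647949219), (50.7266845703125, 33.85869598388672), 23.712032318115234) long angle 23.799362825123314
```

View pics/w2.png

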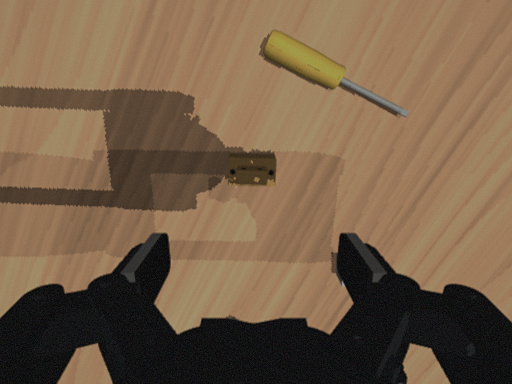

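The bracket at pixel (252,169) is centred between the fingers and aligned to within 2°. I'll descend and grip the foot.

play_rows(
  increments=[
    [1,[2,0,20],0.02],
    [1,[0,0,20],0],
    [1,[0,0,20],0],
    [1,[0,0,20],0],
    [1,[0,0,20],0],
    [1,[0,0,20],0],
    [1,[0,0,20],0],
    [1,[0,0,15],0],
    [1,[0,0,10],0],
    [1,[0,0,0],0],
    [1,[0,0,0],0],
  ],
  force=50,
)

```text
time: 6.87
tool_pos: [446.5, 262.0, 6.3]
tcp_rot: [-180.0, 0.0, 115.3]
ft_force: [-0.2, 0.2, 0.8]
finger_gap: 85.3
grip_force: 0.0
```

play_rows(
  increments=[
    [-1,[0,0,0],0],
    [-1,[0,0,0],0],
    [-1,[0,0,0],0],
    [-1,[0,0,0],0],
    [-1,[0,0,0],0],
    [-1,[0,0,0],0],
    [-1,[0,0,0],0],
    [-1,[0,0,0],0],
  ],
)

```text
time: 7.53
tool_pos: [447.6, 262.6, 7.7]
tcp_rot: [179.9, 0.0, 115.4]
ft_force: [-1.3, -0.5, 6.8]
finger_gap: 48.9
grip_force: 52.9
```

play_rows(
  increments=[
    [-1,[0,0,-10],0],
    [-1,[0,0,-25],0],
    [-1,[0,0,-30],0],
    [-1,[0,0,-30],0],
    [-1,[0,0,-30],0],
    [-1,[0,0,-30],0],
    [-1,[0,0,-30],0],
    [-1,[0,0,-10],0],
    [-1,[0,0,0],0.1],
    [-1,[0,0,0],0.1],
    [-1,[0,0,0],0.1],
    [-1,[0,0,0],0.1],
  ],
)

```text
time: 8.53
tool_pos: [446.2, 261.9, 200.3]
tcp_rot: [-179.9, 0.0, 92.2]
ft_force: [-0.7, 0.1, -3.9]
finger_gap: 49.1
grip_force: 53.4
```

Run:
```python
from h import *
s=sense(); print(s["time"],s["tool_pos"],s["tcp_rot"],s["finger_gap"])
w=snapshot("wrist"); save(w,"w3")
for c in ["top","side"]:
    p=snapshot(c); pp(p,["vise","bed","jaw","crank_axis","crank_handle","fixed_jaw"])
leg(s["tool_pos"],[552,-65,s["tool_pos"][2]],76)
```

```text
8.5333 [446.21762877 261.94582355 200.28756538] [-1.79926379e+02  3.03399351e-02  9.21509104e+01] 49.073379781899945
vise call [552.4 -68.5   0.7] 0.69
bed call [563.7 -37.   76.7] 0.87
jaw call [550.3 -86.8  72.7] 0.57
crank_axis call [ 515.5 -214.    83.7] 0.95
crank_handle call [ 553.3 -221.    93.9] 0.68
fixed_jaw call [565.2 -38.3  74.6] 0.61
bed call [559.9 -39.5  77.1] 0.66
jaw call [552.4 -86.   73.2] 0.65
crank_axis call [ 515.1 -216.5   86.7] 0.81
crank_handle call [ 552.7 -224.2   97.2] 0.58
fixed_jaw call [559.5 -39.8  76.5] 0.77
leg 10 x [-29.2  18.2   0. ] total [-291.6  181.7    0. ]
```

View pics/w3.png

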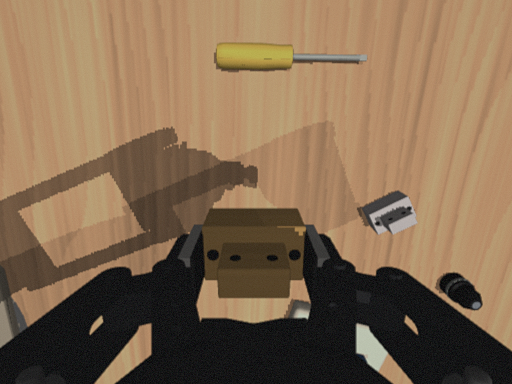

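The bracket is held square at (254,253). Averaged, the jaw gap centre is about (554.5,-63). I'll go there at yaw 75.5° and look again.

play_rows(
  increments=[
    [-1,[0,0,0],0.1],
    [-1,[0,0,0],0.1],
    [-1,[0,0,0],0.095],
    [-1,[-14,9,0],0],
    [-1,[-29,18,0],0],
    [-1,[-29,18,0],0],
    [-1,[-29,18,0],0],
    [-1,[-29,18,0],0],
    [-1,[-29,18,0],0],
    [-1,[-29,18,0],0],
    [-1,[-29,18,0],0],
    [-1,[-29,18,0],0],
  ],
)

```text
time: 10.28
tool_pos: [533.8, -15.9, 201.4]
tcp_rot: [180.0, -0.0, 75.5]
ft_force: [0.4, 1.1, -4.0]
finger_gap: 49.2
grip_force: 53.4
```

play_rows(
  increments=[
    [-1,[-29,18,0],0],
    [-1,[-13,10,0],0],
    [-1,[0,0,0],0],
    [-1,[0,0,0],0],
    [-1,[0,0,0],0],
    [-1,[0,0,0],0],
  ],
)

```text
time: 10.78
tool_pos: [549.9, -60.7, 201.2]
tcp_rot: [-180.0, -0.0, 75.6]
ft_force: [0.2, 0.1, -4.1]
finger_gap: 48.5
grip_force: 53.5
```

Run:
```python
from h import *
s=sense(); print(s["time"],s["tool_pos"],s["tcp_rot"],s["finger_gap"],s["joint_pos"].round())
w=snapshot("wrist"); save(w,"w4")
pp(w,["vise","bed","jaw","crank_axis","fixed_jaw","brass_bracket","crank_handle"])
leg(s["tool_pos"],[554.5,-63,s["tool_pos"][2]],s["tcp_rot"][2])
```

```text
10.7833 [549.89536102 -60.65838605 201.19967091] [-1.79975967e+02 -2.11441707e-02  7.56055283e+01] 48.528407509474924 [-12.   1.  95.   0.  84.   3.]
vise call [554.7 -69.9  -2.8] 0.92
bed call [562.6 -40.8  78.6] 0.76
jaw call [550.  -85.4  74.6] 0.73
fixed_jaw call [559.1 -37.   75.7] 0.55
brass_bracket call [551.7 -60.2 192.7] 0.56
crank_handle call [ 553.7 -222.5   92. ] 0.61
leg 1 x [-1.1  5.   0. ] total [-1.1  5.   0. ]
```

View pics/w4.png

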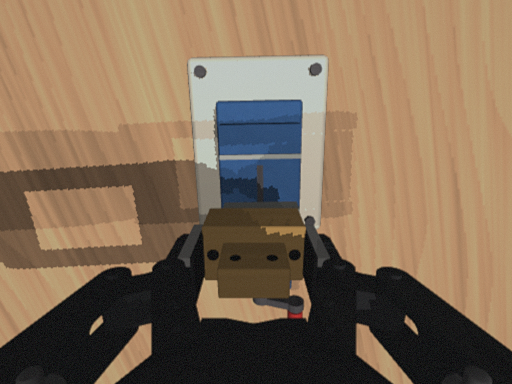

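The picture shows the fixed jaw's steel strip at row 157 spanning columns 219–301, and the bracket held at column 254. I'll project the strip to fix x and y.

Run:
```python
from h import *
w=snapshot("wrist");K=w["intrinsics"];T=w["world_from_camera"]
def pr(u,v,z):
    d=T[:3,:3]@np.linalg.inv(K)@np.array([u,v,1.]); return (T[:3,3]+d*(z-T[2,3])/d[2])
s=sense();t=s["tool_pos"];Rm=R(s["tcp_rot"][2])
g=cv2.cvtColor(w["color"],cv2.COLOR_RGB2GRAY).astype(int); print(g[145:170,240], g[145:170,285])
for u,v,z in [(219,159,97),(301,158,97),(260,158.5,97),(190,60,25),(328,57,25)]:
    p=pr(u,v,z); print((u,v),p.round(1),"tool axes rel TCP",(Rm.T@(p-t)).round(1))
```

```text
[ 82  86  86  86  84  83  82  79  96 143 167 168 166 130  82  84  84  82
  87  82  86  86  84  78  72] [ 73  72  70  70  74  75  69  71 119 144 144 141 118  80  74  74  74  77
  73  74  74  75  74  73  73]
(219, 159) [527.6 -30.7  97. ] tool axes rel TCP [ 24.3 -29.6 104.3]
(301, 158) [597.6 -47.9  97. ] tool axes rel TCP [ 25.2  42.6 104.3]
(260, 158.5) [562.6 -39.3  97. ] tool axes rel TCP [ 24.8   6.5 104.3]
(190, 60) [515.9  65.3  25. ] tool axes rel TCP [114.4 -64.8 176.3]
(328, 57) [654.8  32.5  25. ] tool axes rel TCP [117.3  77.9 176.3]
```

play_rows(
  increments=[
    [-1,[0,6.5,0],-0.012],
    [-1,[0,0,15],0],
    [-1,[0,0,20],0],
    [-1,[0,0,20],0],
    [-1,[0,0,20],0],
    [-1,[0,0,15],0],
    [-1,[0,0,12],0],
    [-1,[0,0,8],0],
    [-1,[0,0,4],0],
    [-1,[0,0,0],0],
    [-1,[0,0,0],0],
  ],
)

```text
time: 12.15
tool_pos: [557.0, -63.6, 88.0]
tcp_rot: [179.9, -0.0, 76.2]
ft_force: [-0.4, -0.3, -3.5]
finger_gap: 48.8
grip_force: 53.4
```

play_rows(
  increments=[
    [-1,[0,0,1.5],0],
    [-1,[0,0,1],0],
    [-1,[0,0,0.5],0],
    [-1,[0,0,0],0],
  ],
)

```text
time: 12.48
tool_pos: [556.6, -63.5, 84.6]
tcp_rot: [180.0, -0.0, 76.2]
ft_force: [-0.6, -0.0, -3.9]
finger_gap: 48.5
grip_force: 53.4
```

play_rows(
  increments=[
    [-1,[0,0,0.7],0],
    [-1,[0,0,0.7],0],
    [-1,[0,0,0.6],0],
    [-1,[0,0,0],0],
    [-1,[0,0,0],0],
  ],
)

```text
time: 12.9
tool_pos: [556.5, -63.5, 82.8]
tcp_rot: [180.0, -0.0, 76.2]
ft_force: [-3.3, 0.0, 2.4]
finger_gap: 48.7
grip_force: 54.1
```

Contact at the expected height. I'll release it and lift off.

play_rows(
  increments=[
    [0.5,[0,0,0],0],
    [0.5,[0,0,0],0],
    [0.5,[0,0,0],0],
    [0.5,[0,0,0],0],
    [0.5,[0,0,-5],0],
    [0.5,[0,0,-15],0],
    [0.5,[0,0,-20],0],
    [0.5,[0,0,-25],0],
    [0.5,[0,0,-25],0],
    [0.5,[0,0,-25],0],
    [0.5,[0,0,-20],0],
    [0.5,[0,0,0],0],
  ],
)

```text
time: 13.9
tool_pos: [559.1, -64.0, 223.5]
tcp_rot: [179.5, -0.0, 76.2]
ft_force: [-0.4, 0.6, 0.9]
finger_gap: 64.3
grip_force: 0.0
```

Run:
```python
from h import *
s=sense(); print(s["time"],s["tool_pos"],s["tcp_rot"],s["finger_gap"])
w=snapshot("wrist"); save(w,"w5"); pp(w,["brass_bracket","bed","jaw"]); rect(w,"brass_bracket",101)
p=snapshot("side"); save(p,"s5"); pp(p,["brass_bracket","crank_handle","crank_axis"])
a=p["color"][180:384,150:350,::-1]; a=cv2.resize(a,None,fx=1.88,fy=1.88); b=w["color"][:,:,::-1]; cv2.imwrite("pics/c5.png",np.hstack([b[:, 100:500],np.ascontiguousarray(a[:384])]))
```

```text
13.9 [559.07327609 -64.04437693 223.54583876] [ 1.79499297e+02 -1.71545833e-02  7.62214991e+01] 64.27434919515952
brass_bracket call [559.1 -61.4  75.5] 0.63
jaw call [547.7 -86.4  75.5] 0.89
no mask
brass_bracket call [557.8 -60.7  75.1] 0.9
crank_handle call [ 550.7 -226.    98.5] 0.7
crank_axis call [ 518.6 -215.5   87.8] 0.95
```

View pics/c5.png

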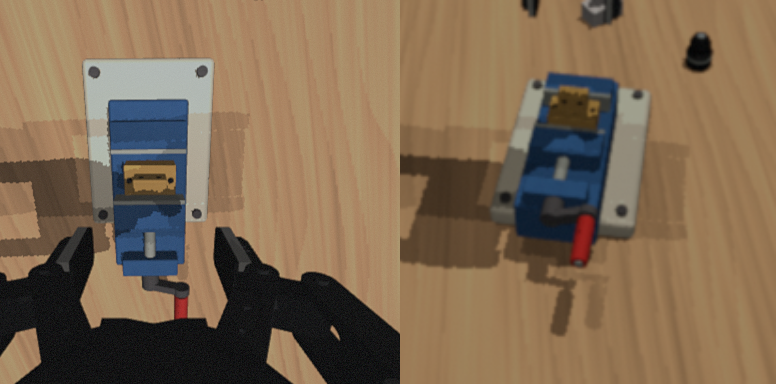

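The bracket sits flat and centred between the jaws (crop left, (150,178)), and the crank handle is at (181,300). Next I'll move above the handle, about 6 mm outboard of its middle.

play_rows(
  increments=[
    [0.3,[-27.2,5.1,0],0],
    [0.3,[-27.2,5.1,0],0],
    [0.3,[-27.2,5.1,0],0],
    [0.3,[-27.2,5.1,0],0],
    [0.3,[-27.2,5.1,0],0],
    [0.3,[-27.2,5.1,0],0],
    [0.3,[0,0,20],0],
    [0.3,[0,0,20],0],
    [0.3,[0,0,20],0],
    [0.3,[0,0,15],0],
    [0.3,[0,0,0],0],
    [0.3,[0,0,0],0],
  ],
  force=40,
)

```text
time: 15.35
tool_pos: [546.4, -228.8, 141.1]
tcp_rot: [-179.8, -0.0, 76.2]
ft_force: [-0.2, -0.0, 0.3]
finger_gap: 55.9
grip_force: 0.0
```

Run:
```python
from h import *
s=sense(); t=s["tool_pos"];print(s["time"],t,s["tcp_rot"],s["finger_gap"])
Rm=R(s["tcp_rot"][2])
for c in ["wrist","side","top"]:
    p=snapshot(c)
    if c=="wrist": save(p,"w6")
    for r in pinpoint("crank_handle",p)[:1]: print(c,r["p"],W(p,r["xyz"]),(Rm.T@(W(p,r["xyz"])-t)).round(1))
```

```text
15.35 [ 546.36126542 -228.83576303  141.062606  ] [-1.79835432e+02 -4.03158204e-02  7.62185088e+01] 55.91206977126808
wrist 0.87 [ 552.5 -220.6   94.7] [ 9.5  4.  46.4]
side 0.52 [ 555.9 -226.5  100.6] [ 4.5  8.7 40.5]
top 0.68 [ 551.  -224.1   92.7] [ 5.7  3.4 48.4]
```

View pics/w6.png

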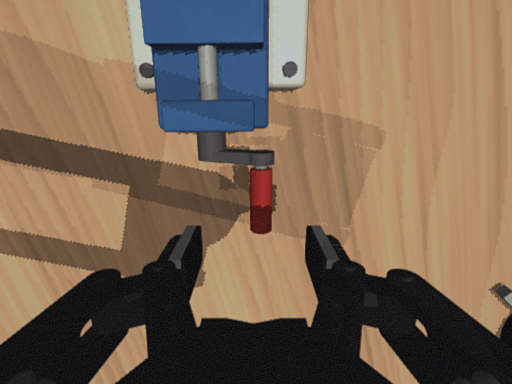

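The red sleeve is at column 261, rows 168–233, and the fingers are centred at column 254. I'll shift +4 in y, go down 60 and grip.

play_rows(
  increments=[
    [0.3,[1,4,15],0],
    [0.3,[0,0,18],0],
    [0.3,[0,0,15],0],
    [0.3,[0,0,12],0],
    [0.3,[0,0,0],0],
    [-1,[0,0,0],0],
    [-1,[0,0,0],0],
    [-1,[0,0,0],0],
    [-1,[0,0,0],0],
    [-1,[0,0,0],0],
    [-1,[0,0,0],0],
    [-1,[0,0,0],0],
  ],
)

```text
time: 16.65
tool_pos: [551.6, -229.6, 83.0]
tcp_rot: [179.9, 0.0, 76.2]
ft_force: [-2.3, -0.1, 4.0]
finger_gap: 14.6
grip_force: 39.6
```

Run:
```python
from h import *
s=sense(); t=s["tool_pos"];print(s["time"],t,s["tcp_rot"],s["finger_gap"],s["ft_force"],s["grip_force"])
ax=np.array([517,-216,85]);print("rel axis in tool axes",R(76.2).T@(t-ax))
```

```text
16.65 [ 551.64882185 -229.58854641   83.00110916] [1.79949673e+02 2.55718733e-02 7.62184361e+01] 14.589859563857676 [-2.34191539 -0.08292863  3.95697717] 39.64117169380188
rel axis in tool axes [-4.93139996 36.88998161  1.99889084]
```

```bash
cat >> h.py <<'E'
def crank(q0,dq,n,r=36):
    q=q0+dq*np.arange(n+1); P=np.round(np.c_[r*np.sin(q),-r*np.cos(q)],1); D=np.diff(P,axis=0).round(1)
    print("q end",q[-1].round(3)); print([[-1,[0,float(a),float(b)],0] for a,b in D])
E
python3 -c "
from h import *
crank(1.32,.2,6);crank(2.52,.2,12)"
```

```text
q end 2.52
[[-1, [0, 1.1, 7.1], 0], [-1, [0, -0.4, 7.2], 0], [-1, [0, -1.8, 6.9], 0], [-1, [0, -3.1, 6.5], 0], [-1, [0, -4.3, 5.7], 0], [-1, [0, -5.4, 4.8], 0]]
q end 4.92
[[-1, [0, -6.3, 3.5], 0], [-1, [0, -6.8, 2.3], 0], [-1, [0, -7.1, 0.9], 0], [-1, [0, -7.2, -0.6], 0], [-1, [0, -6.9, -1.9], 0], [-1, [0, -6.4, -3.4], 0], [-1, [0, -5.6, -4.5], 0], [-1, [0, -4.6, -5.5], 0], [-1, [0, -3.4, -6.3], 0], [-1, [0, -2.0, -6.9], 0], [-1, [0, -0.7, -7.2], 0], [-1, [0, 0.8, -7.1], 0]]
```

play_rows(
  increments=[
    [-1,[0,1.1,7.1],0],
    [-1,[0,-0.4,7.2],0],
    [-1,[0,-1.8,6.9],0],
    [-1,[0,-3.1,6.5],0],
    [-1,[0,-4.3,5.7],0],
    [-1,[0,-5.4,4.8],0],
    [-1,[0,0,0],0],
  ],
)

```text
time: 17.23
tool_pos: [539.2, -226.7, 44.0]
tcp_rot: [179.8, 0.1, 76.2]
ft_force: [6.9, -4.6, -5.6]
finger_gap: 14.5
grip_force: 39.1
```

Run:
```python
from h import *
s=sense(); t=s["tool_pos"];Rm=R(76.2);print(s["time"],t,s["tcp_rot"],s["finger_gap"],s["grip_force"],"Ftool",Rm.T@s["ft_force"])
print("rel axis",Rm.T@(t-np.array([517,-216,85])))
for c in ["side","top"]: pp(snapshot(c),["crank_handle","crank_axis"])
```

```text
17.2333 [ 539.22083323 -226.70731932   44.00357084] [1.79756578e+02 5.08961743e-02 7.62093667e+01] 14.47644203099104 39.06017303466797 Ftool [-2.84677335  7.82045151  5.59026924]
rel axis [-5.09783266 24.13346678 40.99642916]
crank_handle call [ 540.6 -226.1   56.8] 0.63
crank_axis call [ 516.9 -216.    88. ] 0.74
crank_handle call [ 540.1 -221.    53.3] 0.47
crank_axis call [ 516.4 -218.9   84.4] 0.86
```

Forces are small, so the circle fits. I'll continue.

play_rows(
  increments=[
    [-1,[0,-6.3,3.5],0],
    [-1,[0,-6.8,2.3],0],
    [-1,[0,-7.1,0.9],0],
    [-1,[0,-7.2,-0.6],0],
    [-1,[0,-6.9,-1.9],0],
    [-1,[0,-6.4,-3.4],0],
  ],
)

```text
time: 18.03
tool_pos: [498.5, -216.9, 42.6]
tcp_rot: [179.9, 0.1, 76.2]
ft_force: [4.5, -4.9, -4.5]
finger_gap: 14.4
grip_force: 40.2
```

play_rows(
  increments=[
    [-1,[0,-5.6,-4.5],0],
    [-1,[0,-4.6,-5.5],0],
    [-1,[0,-3.4,-6.3],0],
    [-1,[0,-2.0,-6.9],0],
    [-1,[0,-0.7,-7.2],0],
    [-1,[0,0.8,-7.1],0],
    [-1,[0,0,0],0],
  ],
)

```text
time: 18.62
tool_pos: [484.3, -213.6, 81.9]
tcp_rot: [179.8, 0.1, 76.2]
ft_force: [0.8, -4.8, 2.6]
finger_gap: 14.6
grip_force: 40.9
```

Run:
```python
from h import *
s=sense(); t=s["tool_pos"];Rm=R(76.2);print(s["time"],t,s["tcp_rot"],s["finger_gap"],s["grip_force"],"Ftool",Rm.T@s["ft_force"])
print("rel axis",Rm.T@(t-np.array([517,-216,85])))
for c in ["side","top"]: pp(snapshot(c),["crank_handle","jaw"])
crank(4.92,.2,12);crank(7.32,.2,12)
```

```text
18.6167 [ 484.29039044 -213.60125532   81.86844057] [1.79835689e+02 7.82464648e-02 7.62044099e+01] 14.611526338576112 40.92357158660889 Ftool [-4.50723637  1.92057949 -2.56997725]
rel axis [ -5.47283307 -32.33760399   3.13155943]
crank_handle call [ 485.4 -209.    95. ] 0.58
jaw call [551.6 -78.   74.4] 0.6
crank_handle call [ 485.5 -207.8   89.8] 0.38
crank_handle call [549.5 -80.4  73.5] 0.37
jaw call [554.  -79.7  72.2] 0.84
q end 7.32
[[-1, [0, 2.1, -6.9], 0], [-1, [0, 3.5, -6.3], 0], [-1, [0, 4.7, -5.4], 0], [-1, [0, 5.7, -4.4], 0], [-1, [0, 6.4, -3.3], 0], [-1, [0, 7.0, -1.8], 0], [-1, [0, 7.1, -0.5], 0], [-1, [0, 7.1, 1.0], 0], [-1, [0, 6.8, 2.4], 0], [-1, [0, 6.2, 3.7], 0], [-1, [0, 5.3, 4.8], 0], [-1, [0, 4.3, 5.8], 0]]
q end 9.72
[[-1, [0, 3.0, 6.5], 0], [-1, [0, 1.7, 7.0], 0], [-1, [0, 0.2, 7.2], 0], [-1, [0, -1.2, 7.1], 0], [-1, [0, -2.5, 6.7], 0], [-1, [0, -3.9, 6.0], 0], [-1, [0, -5.0, 5.2], 0], [-1, [0, -5.9, 4.1], 0], [-1, [0, -6.6, 2.8], 0], [-1, [0, -7.0, 1.5], 0], [-1, [0, -7.2, 0.0], 0], [-1, [0, -7.1, -1.4], 0]]
```

play_rows(
  increments=[
    [-1,[0,2.1,-6.9],0],
    [-1,[0,3.5,-6.3],0],
    [-1,[0,4.7,-5.4],0],
    [-1,[0,5.7,-4.4],0],
    [-1,[0,6.4,-3.3],0],
    [-1,[0,7.0,-1.8],0],
    [-1,[0,7.1,-0.5],0],
    [-1,[0,7.1,1.0],0],
    [-1,[0,6.8,2.4],0],
    [-1,[0,6.2,3.7],0],
    [-1,[0,5.3,4.8],0],
    [-1,[0,4.3,5.8],0],
  ],
)

```text
time: 19.92
tool_pos: [547.7, -228.6, 91.8]
tcp_rot: [-180.0, 0.0, 76.2]
ft_force: [-3.5, -1.6, 5.9]
finger_gap: 13.9
grip_force: 41.5
```

play_rows(
  increments=[
    [-1,[0,3.0,6.5],0],
    [-1,[0,1.7,7.0],0],
    [-1,[0,0.2,7.2],0],
    [-1,[0,-1.2,7.1],0],
    [-1,[0,-2.5,6.7],0],
    [-1,[0,-3.9,6.0],0],
    [-1,[0,0,0],0],
  ],
)

```text
time: 20.5
tool_pos: [545.7, -228.2, 50.6]
tcp_rot: [179.9, 0.0, 76.2]
ft_force: [5.4, -4.9, -5.4]
finger_gap: 14.0
grip_force: 40.4
```

Run:
```python
from h import *
s=sense(); t=s["tool_pos"];Rm=R(76.2);print(s["time"],t,s["tcp_rot"],s["finger_gap"],s["grip_force"],"Ftool",Rm.T@s["ft_force"])
print("rel axis",Rm.T@(t-np.array([517,-216,85])))
w=snapshot("side"); pp(w,["crank_handle","jaw","brass_bracket"]); a=cv2.resize(w["color"][200:370,180:320,::-1],None,fx=3.5,fy=3.5); cv2.imwrite("pics/s7.png",a)
crank(9.72,.1,12)
```

```text
20.5 [ 545.67587693 -228.17629157   50.56099313] [1.79862995e+02 3.27933057e-02 7.62134704e+01] 14.045632388000548 40.44498860836029 Ftool [-3.46947928  6.45628979  5.4454998 ]
rel axis [-4.98465807 30.75258003 34.43900687]
crank_handle call [ 547.3 -223.9   63.9] 0.56
jaw call [ 520.1 -216.1   87.3] 0.67
q end 10.92
[[-1, [0, -3.4, -1.2], 0], [-1, [0, -3.2, -1.5], 0], [-1, [0, -3.1, -1.9], 0], [-1, [0, -2.9, -2.2], 0], [-1, [0, -2.6, -2.4], 0], [-1, [0, -2.4, -2.7], 0], [-1, [0, -2.1, -2.9], 0], [-1, [0, -1.8, -3.1], 0], [-1, [0, -1.5, -3.3], 0], [-1, [0, -1.1, -3.4], 0], [-1, [0, -0.8, -3.5], 0], [-1, [0, -0.5, -3.6], 0]]
```

View pics/s7.png

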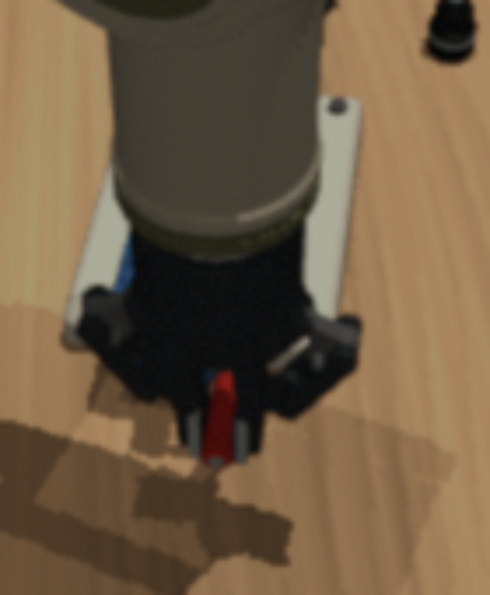

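The sleeve is held (crop (220,420)) and the vise is hidden by the arm. I'll go on to q 9.72, then in smaller steps towards clamping.

play_rows(
  increments=[
    [-1,[0,-5.0,5.2],0],
    [-1,[0,-5.9,4.1],0],
    [-1,[0,-6.6,2.8],0],
    [-1,[0,-7.0,1.5],0],
    [-1,[0,-7.2,0.0],0],
    [-1,[0,-7.1,-1.4],0],
    [-1,[0,0,0],0],
  ],
)

```text
time: 21.28
tool_pos: [506.6, -218.9, 38.5]
tcp_rot: [180.0, 0.0, 76.2]
ft_force: [-1.4, -5.1, -2.4]
finger_gap: 14.1
grip_force: 40.8
```

play_rows(
  increments=[
    [-1,[0,-3.4,-1.2],0],
    [-1,[0,-3.2,-1.5],0],
    [-1,[0,-3.1,-1.9],0],
    [-1,[0,-2.9,-2.2],0],
    [-1,[0,-2.6,-2.4],0],
    [-1,[0,0,0],0],
  ],
)

```text
time: 21.78
tool_pos: [492.3, -215.4, 48.0]
tcp_rot: [180.0, 0.1, 76.2]
ft_force: [0.3, -5.6, -0.9]
finger_gap: 14.4
grip_force: 41.0
```

play_rows(
  increments=[
    [-1,[0,-2.4,-2.7],0],
    [-1,[0,-2.1,-2.9],0],
    [-1,[0,0,0],0],
  ],
)

```text
time: 22.03
tool_pos: [488.1, -214.5, 53.7]
tcp_rot: [180.0, 0.1, 76.2]
ft_force: [-0.3, -6.5, -0.9]
finger_gap: 14.7
grip_force: 41.0
```

play_rows(
  increments=[
    [-1,[0,-1.8,-3.1],0],
    [-1,[0,0,0],0],
  ],
)

```text
time: 22.2
tool_pos: [486.5, -214.1, 56.7]
tcp_rot: [179.9, 0.1, 76.2]
ft_force: [1.4, -6.5, -1.3]
finger_gap: 14.0
grip_force: 40.8
```

play_rows(
  increments=[
    [-1,[0,-1.5,-3.3],0],
    [-1,[0,0,0],0],
  ],
)

```text
time: 22.37
tool_pos: [485.2, -213.8, 59.9]
tcp_rot: [179.9, 0.1, 76.2]
ft_force: [3.3, -6.9, -3.5]
finger_gap: 14.9
grip_force: 40.6
```

play_rows(
  increments=[
    [-1,[0,-1.1,-3.4],0],
    [-1,[0,0,0],0],
  ],
)

```text
time: 22.53
tool_pos: [484.2, -213.5, 63.1]
tcp_rot: [179.9, 0.1, 76.2]
ft_force: [4.8, -8.6, -6.3]
finger_gap: 14.4
grip_force: 40.4
```

play_rows(
  increments=[
    [-1,[0,-0.8,-3.5],0],
    [-1,[0,0,0],0],
  ],
)

```text
time: 22.7
tool_pos: [483.5, -213.3, 66.3]
tcp_rot: [179.9, 0.1, 76.2]
ft_force: [6.6, -8.6, -9.0]
finger_gap: 14.5
grip_force: 40.2
```

Resistance is building, so the bracket is meeting the jaws. I'll raise the grip and tighten further.

play_rows(
  increments=[
    [-1,[0,0,0],0],
    [-1,[0,-0.5,-3.6],0],
    [-1,[0,0,0],0],
  ],
  force=80,
)

```text
time: 22.95
tool_pos: [483.0, -213.2, 69.6]
tcp_rot: [179.9, 0.1, 76.2]
ft_force: [7.3, -8.2, -11.4]
finger_gap: 13.3
grip_force: 78.7
```

play_rows(
  increments=[
    [-1,[0,0,-3.6],0],
    [-1,[0,0,0],0],
    [-1,[0,0,0],0],
  ],
)

```text
time: 23.2
tool_pos: [482.8, -213.1, 72.8]
tcp_rot: [179.9, 0.1, 76.2]
ft_force: [7.8, -8.7, -13.6]
finger_gap: 13.1
grip_force: 78.7
```

Run:
```python
from h import *
s=sense(); t=s["tool_pos"];Rm=R(76.2);print(s["time"],s["finger_gap"],s["grip_force"],"Ftool",Rm.T@s["ft_force"])
print("rel axis",Rm.T@(t-np.array([517,-216,85])))
for c in ["side","top","wrist"]:
    w=snapshot(c); print(c); pp(w,["crank_handle","jaw","bed","brass_bracket"])
```

```text
23.2 13.067305945745535 78.70813608169556 Ftool [-6.62990296  9.63509991 13.64512555]
rel axis [ -5.37499018 -33.89460603  12.23968516]
side
crank_handle call [ 481.5 -209.3   83.8] 0.43
jaw call [554.4 -67.6  76.1] 0.62
bed call [559.1 -39.6  76.5] 0.73
brass_bracket call [560.8 -50.7  74.6] 0.89
top
crank_handle call [ 485.2 -208.6   83.7] 0.56
jaw call [554.1 -69.2  75.2] 0.63
bed call [563.6 -34.7  76.9] 0.94
bed call [ 517.8 -218.9   82.8] 0.21
brass_bracket call [557.  -51.4  74.5] 0.88
wrist
crank_handle call [ 487.9 -206.4   81.3] 0.86
```

```bash
python3 -c "
from h import *
crank(10.97,.1,6)"
```

```text
q end 11.57
[[-1, [0, 0.1, -3.6], 0], [-1, [0, 0.4, -3.5], 0], [-1, [0, 0.8, -3.6], 0], [-1, [0, 1.2, -3.4], 0], [-1, [0, 1.5, -3.2], 0], [-1, [0, 1.8, -3.2], 0]]
```

play_rows(
  increments=[
    [-1,[0,0.1,-3.6],0],
    [-1,[0,0,0],0],
    [-1,[0,0.4,-3.5],0],
    [-1,[0,0,0],0],
  ],
)

```text
time: 24.28
tool_pos: [483.2, -213.1, 79.0]
tcp_rot: [180.0, 0.0, 76.2]
ft_force: [12.5, -11.5, -21.7]
finger_gap: 12.8
grip_force: 78.8
```

play_rows(
  increments=[
    [-1,[0,0.8,-3.6],0],
    [-1,[0,0,0],0],
    [-1,[0,1.2,-3.4],0],
    [-1,[0,0,0],0],
  ],
)

```text
time: 24.62
tool_pos: [484.4, -213.3, 84.5]
tcp_rot: [-179.9, 0.0, 76.2]
ft_force: [14.5, -13.3, -29.8]
finger_gap: 13.2
grip_force: 78.8
```

The handle is at about 30 N, firmly clamped. I'll release and retreat.

play_rows(
  increments=[
    [0.2,[0,0,0],0],
    [0.2,[0,0,0],0],
    [0.2,[0,0,0],0],
    [0.2,[0,0,0],0],
    [0.2,[0,0,-10],0],
    [0.2,[0,0,-20],0],
    [0.2,[0,0,-25],0],
    [0.2,[0,0,-30],0],
    [0.2,[0,0,-30],0],
    [0.2,[0,0,-15],0],
    [0.2,[-30,0,0],0],
    [0.2,[-30,0,0],0],
  ],
)

```text
time: 25.62
tool_pos: [472.3, -271.4, 222.1]
tcp_rot: [179.7, 0.1, 76.4]
ft_force: [0.2, 0.7, -1.2]
finger_gap: 51.2
grip_force: 0.0
```

play_rows(
  increments=[
    [0.2,[-30,0,0],0],
    [0.2,[-30,0,0],0],
    [0.2,[0,0,0],0],
    [0.2,[0,0,0],0],
    [0.2,[0,0,0],0],
  ],
)

```text
time: 26.03
tool_pos: [456.6, -329.3, 219.1]
tcp_rot: [180.0, -0.0, 76.2]
ft_force: [0.8, 0.5, -0.3]
finger_gap: 51.2
grip_force: 0.0
```

Run:
```python
from h import *
s=sense(); print(s["time"],s["tool_pos"],s["finger_gap"],s["ft_force"])
w=snapshot("wrist"); p=snapshot("side")
for x in (w,p): pp(x,["brass_bracket","jaw","bed","crank_handle","alu_bracket","objective","screwdriver"])
a=cv2.resize(np.ascontiguousarray(p["color"][220:360,180:320,::-1]),(384,384)); cv2.imwrite("pics/f.png",np.hstack([w["color"][:,60:460,::-1],a]))
```

```text
26.0333 [ 456.5969352  -329.28425585  219.10813457] 51.17241486050728 [ 0.77242362  0.49671384 -0.32717585]
crank_handle call [ 490.  -206.5   68. ] 0.91
jaw call [555.1 -65.6  75.2] 0.73
bed call [560.5 -42.6  77.5] 0.86
bed call [ 487.5 -211.4   69.5] 0.75
crank_handle call [ 486.1 -210.5   72.9] 0.57
alu_bracket call [609.9 209.8  -1.8] 0.8
objective call [724.  106.9   5.5] 0.5
screwdriver call [480.5 384.4   1.7] 0.43
```

View pics/f.png

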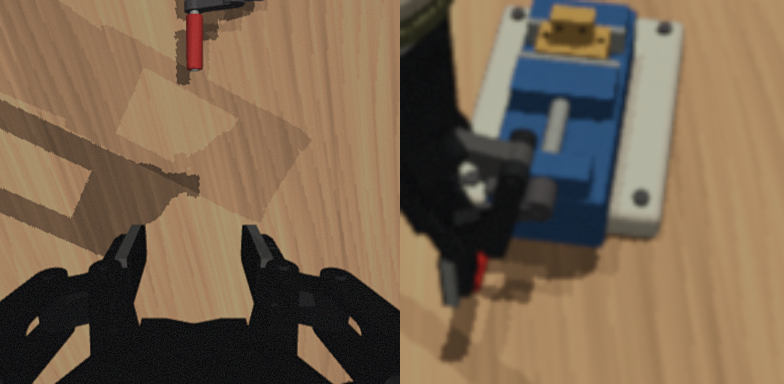

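The handle now sits at z ≈ 70, about 0.7 rad back. The vise sprang back when I let go of a preloaded handle, so it may have lost clamping force. I'll regrip, tighten again, then ease the handle off before releasing.

play_rows(
  increments=[
    [0.2,[30,0,0],0],
    [0.2,[30,0,0],0],
    [0.2,[30,0,0],0],
    [0.2,[30,0,0],0],
    [0.2,[0,0,20],0],
    [0.2,[0,0,25],0],
    [0.2,[0,0,25],0],
    [0.2,[0,0,25],0],
    [0.2,[0,0,25],0],
    [0.2,[0,0,20],0],
    [0.2,[0,0,12],0],
    [0.2,[0,0,7],0],
  ],
  force=80,
)

```text
time: 27.83
tool_pos: [484.0, -212.5, 57.5]
tcp_rot: [-179.8, -0.0, 76.2]
ft_force: [-0.4, 0.2, -0.6]
finger_gap: 51.2
grip_force: 0.0
```

play_rows(
  increments=[
    [0.2,[0,0,0],0],
    [-1,[0,0,0],0],
    [-1,[0,0,0],0],
    [-1,[0,0,0],0],
    [-1,[0,0,0],0],
    [-1,[0,0,0],0],
    [-1,[0,0,0],0],
    [-1,[0,0,0],0],
  ],
)

```text
time: 28.5
tool_pos: [486.2, -213.6, 60.4]
tcp_rot: [179.8, 0.0, 76.2]
ft_force: [3.8, -1.3, 2.5]
finger_gap: 12.9
grip_force: 78.2
```

Run:
```python
from h import *
s=sense(); t=s["tool_pos"];Rm=R(76.2);print(s["time"],s["finger_gap"],s["grip_force"],"Ftool",Rm.T@s["ft_force"])
print("rel axis",Rm.T@(t-np.array([517,-216,85])))
for c in ["side","wrist"]:
    w=snapshot(c); pp(w,["crank_handle"])
crank(10.56,.1,9)
```

```text
28.5 12.943081376728674 78.22929382324219 Ftool [-0.37234929  4.02712833 -2.48688317]
rel axis [ -5.02204101 -30.49624935  24.55714797]
crank_handle call [ 487.2 -209.6   70.5] 0.59
q end 11.46
[[-1, [0, -1.4, -3.3], 0], [-1, [0, -1.0, -3.5], 0], [-1, [0, -0.7, -3.5], 0], [-1, [0, -0.3, -3.6], 0], [-1, [0, 0.1, -3.6], 0], [-1, [0, 0.4, -3.6], 0], [-1, [0, 0.8, -3.5], 0], [-1, [0, 1.1, -3.4], 0], [-1, [0, 1.4, -3.3], 0]]
```

play_rows(
  increments=[
    [-1,[0,-1.4,-3.3],0],
    [-1,[0,0,0],0],
    [-1,[0,0,0],0],
  ],
)

```text
time: 28.95
tool_pos: [485.0, -213.3, 63.2]
tcp_rot: [179.8, 0.0, 76.2]
ft_force: [8.1, -4.1, -0.9]
finger_gap: 13.1
grip_force: 78.8
```

play_rows(
  increments=[
    [-1,[0,-1.0,-3.5],0],
    [-1,[0,0,0],0],
    [-1,[0,0,0],0],
  ],
)

```text
time: 29.2
tool_pos: [484.0, -213.0, 66.4]
tcp_rot: [179.8, 0.0, 76.2]
ft_force: [9.4, -5.0, -4.5]
finger_gap: 13.2
grip_force: 78.8
```

play_rows(
  increments=[
    [-1,[0,-0.7,-3.5],0],
    [-1,[0,0,0],0],
    [-1,[0,0,0],0],
  ],
)

```text
time: 29.45
tool_pos: [483.4, -212.8, 69.6]
tcp_rot: [179.8, 0.0, 76.2]
ft_force: [11.0, -5.0, -7.6]
finger_gap: 13.0
grip_force: 78.8
```

play_rows(
  increments=[
    [-1,[0,-0.3,-3.6],0],
    [-1,[0,0,0],0],
    [-1,[0,0,0],0],
  ],
)

```text
time: 29.7
tool_pos: [483.0, -212.7, 72.8]
tcp_rot: [179.8, 0.0, 76.2]
ft_force: [12.7, -5.5, -10.8]
finger_gap: 12.8
grip_force: 78.8
```

Resistance is clear again. I'll back off in small steps until the handle force is near zero, then release.

play_rows(
  increments=[
    [-1,[0,0,1],0],
    [-1,[0,0,0],0],
    [-1,[0,0,0],0],
  ],
)

```text
time: 29.95
tool_pos: [483.0, -212.7, 71.9]
tcp_rot: [179.8, 0.0, 76.2]
ft_force: [12.1, -5.6, -10.4]
finger_gap: 12.5
grip_force: 78.9
```

play_rows(
  increments=[
    [-1,[0,0,1],0],
    [-1,[0,0,0],0],
    [-1,[0,0,0],0],
  ],
)

```text
time: 30.2
tool_pos: [483.1, -212.8, 71.1]
tcp_rot: [179.8, 0.0, 76.2]
ft_force: [13.1, -5.8, -8.5]
finger_gap: 13.4
grip_force: 79.0
```

Run:
```python
from h import *
s=sense(); t=s["tool_pos"]
for c in ["side","wrist","top"]:
    w=snapshot(c); print(c,t[2]); pp(w,["crank_handle","jaw"])
    if c=="wrist": save(w,"w9")
```

```text
side 71.06786005166748
crank_handle call [ 484.  -208.3   83.9] 0.63
crank_handle call [558.4 -38.6  73.4] 0.15
jaw call [559.7 -41.6  76.3] 0.45
wrist 71.06786005166748
crank_handle call [ 484.3 -208.3   79.3] 0.59
top 71.06786005166748
crank_handle call [565.  -44.4  72.8] 0.62
crank_handle call [ 483.1 -209.4   77.8] 0.6
```

View pics/w9.png

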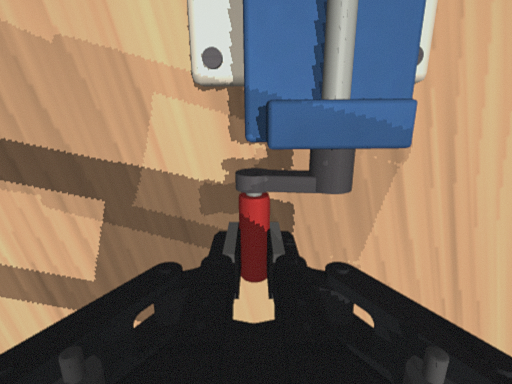

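The handle follows the gripper (sleeve held at (255,235)). I'll keep easing back and watch the force.

play_rows(
  increments=[
    [-1,[0,0,2],0],
    [-1,[0,0,0],0],
    [-1,[0,0,0],0],
  ],
)

```text
time: 30.9
tool_pos: [483.4, -212.9, 69.3]
tcp_rot: [179.8, 0.0, 76.2]
ft_force: [12.7, -4.4, -8.3]
finger_gap: 13.0
grip_force: 79.1
```

play_rows(
  increments=[
    [-1,[0,0.3,2],0],
    [-1,[0,0,0],0],
    [-1,[0,0,0],0],
  ],
)

```text
time: 31.15
tool_pos: [483.8, -212.9, 67.5]
tcp_rot: [179.8, 0.0, 76.2]
ft_force: [11.3, -5.0, -5.8]
finger_gap: 12.9
grip_force: 79.2
```

play_rows(
  increments=[
    [-1,[0,0.5,2],0],
    [-1,[0,0,0],0],
    [-1,[0,0,0],0],
  ],
)

```text
time: 31.4
tool_pos: [484.2, -213.1, 65.7]
tcp_rot: [179.8, 0.0, 76.2]
ft_force: [10.4, -3.2, -4.3]
finger_gap: 12.9
grip_force: 79.4
```

play_rows(
  increments=[
    [-1,[0,1,0],0],
    [-1,[0,0,0],0],
    [-1,[0,0,0],0],
  ],
)

```text
time: 31.65
tool_pos: [484.3, -213.1, 65.4]
tcp_rot: [179.9, 0.0, 76.2]
ft_force: [7.6, -3.9, -2.4]
finger_gap: 12.8
grip_force: 79.6
```

play_rows(
  increments=[
    [-1,[0,2,0],0],
    [-1,[0,0,0],0],
    [-1,[0,0,0],0],
  ],
)

```text
time: 31.9
tool_pos: [484.7, -213.1, 64.5]
tcp_rot: [-179.9, 0.0, 76.2]
ft_force: [1.0, -5.0, -3.8]
finger_gap: 12.8
grip_force: 79.6
```

Radial load is gone and about 4 N remains tangentially. I'll release gently here and check whether the handle stays put.

play_rows(
  increments=[
    [-0.3,[0,0,0],0],
    [-0.3,[0,0,0],0],
    [-0.3,[0,0,0],0],
    [-0.3,[0,0,0],0],
    [0.1,[0,0,0],0],
    [0.1,[0,0,0],0],
    [0.1,[0,0,0],0],
  ],
)

```text
time: 32.48
tool_pos: [485.5, -213.0, 65.4]
tcp_rot: [180.0, -0.0, 76.2]
ft_force: [0.2, 1.1, 0.2]
finger_gap: 47.1
grip_force: 0.0
```

Run:
```python
from h import *
s=sense(); t=s["tool_pos"]; print(s["time"],t,s["ft_force"],s["finger_gap"])
for c in ["side","wrist","top"]:
    w=snapshot(c); print(c); pp(w,["crank_handle"])
```

```text
32.4833 [ 485.4877449  -213.00180773   65.35836218] [0.20078359 1.11268938 0.22769671] 47.08185513177635
side
crank_handle call [ 483.4 -211.6   71. ] 0.72
wrist
crank_handle call [ 489.9 -205.4   70.6] 0.88
top
crank_handle call [ 485.  -210.6   68.2] 0.49
```

The handle settles at the same spot (z ≈ 70) as before. That is about 5 mm of handle travel past first contact, so the screw's friction is holding real clamping force. I'll retreat and check once more.

play_rows(
  increments=[
    [0.1,[0,0,-10],0],
    [0.1,[0,0,-20],0],
    [0.1,[0,0,-30],0],
    [0.1,[0,0,-30],0],
    [0.1,[0,0,-30],0],
    [0.1,[0,0,-20],0],
    [0.1,[0,0,0],0],
    [0.1,[30,15,0],0],
    [0.1,[30,15,0],0],
    [0.1,[30,15,0],0],
    [0.1,[0,0,0],0],
    [0.1,[0,0,0],0],
  ],
)

```text
time: 33.78
tool_pos: [551.1, -134.9, 205.1]
tcp_rot: [-180.0, -0.0, 76.4]
ft_force: [-0.1, -0.4, 0.4]
finger_gap: 47.0
grip_force: 0.0
```

Run:
```python
from h import *
s=sense(); print(s["time"],s["tool_pos"],s["ft_force"])
w=snapshot("wrist"); pp(w,["brass_bracket","jaw","bed","crank_handle"])
K=w["intrinsics"];T=w["world_from_camera"]; Ti=np.linalg.inv(T)
# column profile along vise y at jaw top height, 30 mm off centre (beside the bracket)
bed=np.array([562.6,-39.3,97]); x=np.array([.971,-.2385,0]); y=np.array([.2385,.971,0])
for off in (-30,30):
    row=[]
    for d in np.arange(6,-42,-1.5):
        p=K@(Ti@np.r_[bed+off*x+d*y,1])[:3]; u,v=(p[:2]/p[2]).round().astype(int)
        row.append((float(d),w["color"][v,u].tolist()) if 0<=u<512 and 0<=v<384 else None)
    print(off,row)
for c in ("side","top"):
    p=snapshot(c); print(c); pp(p,["brass_bracket","jaw","bed","crank_handle"])
```

```text
33.7833 [ 551.0856701  -134.92552731  205.13989246] [-0.14979255 -0.35763941  0.40186671]
brass_bracket call [559.1 -53.   72. ] 0.94
bed call [561.9 -42.5  75. ] 0.74
crank_handle call [ 489.1 -205.7   69.1] 0.57
-30 [(6.0, [50, 83, 127]), (4.5, [138, 137, 135]), (3.0, [166, 166, 158]), (1.5, [167, 167, 159]), (0.0, [121, 123, 118]), (-1.5, [36, 41, 44]), (-3.0, [27, 46, 68]), (-4.5, [46, 72, 108]), (-6.0, [56, 85, 127]), (-7.5, [54, 85, 125]), (-9.0, [53, 85, 127]), (-10.5, [59, 88, 130]), (-12.0, [53, 83, 125]), (-13.5, [53, 83, 126]), (-15.0, [54, 85, 128]), (-16.5, [53, 84, 126]), (-18.0, [53, 84, 126]), (-19.5, [53, 83, 126]), (-21.0, [51, 83, 125]), (-22.5, [55, 85, 127]), (-24.0, [55, 87, 127]), (-25.5, [56, 86, 128]), (-27.0, [50, 80, 119]), (-28.5, [43, 70, 107]), (-30.0, [117, 116, 109]), (-31.5, [133, 133, 129]), (-33.0, [101, 105, 106]), (-34.5, [45, 73, 111]), (-36.0, [48, 76, 113]), (-37.5, [48, 76, 112]), (-39.0, [49, 75, 113]), (-40.5, [47, 76, 113])]
30 [(6.0, [49, 79, 117]), (4.5, [158, 158, 151]), (3.0, [172, 174, 166]), (1.5, [144, 145, 138]), (0.0, [44, 45, 44])
[... 229 characters left out ...]
32]), (-16.5, [56, 88, 129]), (-18.0, [56, 87, 131]), (-19.5, [53, 86, 130]), (-21.0, [57, 87, 131]), (-22.5, [54, 84, 129]), (-24.0, [56, 87, 129]), (-25.5, [52, 83, 128]), (-27.0, [47, 80, 127]), (-28.5, [142, 145, 144]), (-30.0, [172, 173, 162]), (-31.5, [169, 171, 161]), (-33.0, [106, 109, 118]), (-34.5, [52, 80, 119]), (-36.0, [51, 82, 118]), (-37.5, [51, 78, 119]), (-39.0, [50, 77, 116]), (-40.5, [52, 80, 119])]
side
brass_bracket call [560.7 -55.3  77.3] 0.76
jaw call [554.  -64.8  75.7] 0.71
bed call [560.1 -38.2  76.7] 0.86
crank_handle call [ 488.4 -209.2   70.4] 0.72
top
brass_bracket call [557.  -52.3  74.4] 0.65
jaw call [552.8 -68.1  73.3] 0.79
bed call [561.7 -37.7  78.7] 0.87
```

The jaw faces are 29–29.5 mm apart, so both are pressed against the 30 mm foot. The handle is steady at z ≈ 70. Handing in.

```bash
python3 -c "
from bench import *
print(hand_in())"
```

```text
the job is handed in; nothing more can be done
None
```

I set the brass bracket tang up between the jaws, clamped it with the crank, let go and handed the job in at about 34 s; the jaws measured about 29.5 mm apart on the 30 mm foot, but I did not test the clamping force, because each time I let go the crank eased back slightly to the same spot just past first contact.

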